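Check a dented instrument case with a straightedge

ROBOT

A 6-joint arm with a two-finger parallel gripper is mounted at the origin on the work surface. World frame = base frame: x ahead of the robot, y to its left, z up, the work surface at z = 0. Lengths are in m, angles in degrees, forces in N, time in s.
With the tool pointing down it reaches from about 0.4 to 0.825 m from the base axis. Payload 7 kg.
Tool frame: the origin (TCP) lies midway between the tips of the shut fingers; the grasp point (between the pads) lies 19 mm behind it; z points along the fingers, y is the line along which they close (so a half turn about z gives the same grasp; the last joint's range is limited). The gripper opens to 88 mm and grips with 3 to 60 N. Pads are 19 mm wide; open, the fingers measure 130 mm over their backs; the gripper's body (78 mm by 193 mm) begins 47 mm behind the grasp point.
Start: joints at [81.366, 20.546, 0.682, 0, -70.136, -16.507], TCP at [0.287, 0.611, 0.227] pointing down, gripper open.
Joint ranges: [-176.03, 176.03], [-82.01, 121.73], [-58.28, 71.71], [-173.87, 95.51], [-174.79, -0.11], [-173.66, 173.66]. Speed limits (degrees/s): [136.94, 136.94, 172.46, 180, 180, 180].

INTERFACE

Orientations are given as [roll, pitch, yaw] about the fixed x, y, z axes, in that order (R = Rz(yaw) Ry(pitch) Rx(roll)).
In Python, from workcell import robot gives the robot as it stands.
- The arm moves only by the shell command python3 -m pendant 'ROWS' [FORCE]. ROWS is JSON, a list of rows, each an object of numbers: "jaw": the closure, from 0 (fully open) to 1 (shut); "x", "y", "z": the shift along the tool's x, y, z as a fraction of full scale; "rx", "ry", "rz": the turn, a rotation vector about the tool's x, y, z as a fraction of full scale. In form: [{"jaw": .., "x": .., "y": .., "z": .., "rx": .., "ry": .., "rz": ..}, ...]. A call has 1 to 10 rows; each row is the pose to reach, as a shift and turn from the pose commanded when the call began, along the tool's axes at that moment; what a row does not reach only later rows make up. Full scale, the value 1, is 0.15 m for a shift and 45 degrees for a turn. A row lasts 1/10 s, in which the tool goes at most 50 mm and 8.59 degrees, less where a joint would pass 70% of its speed; a pose out of reach is approached as far as the arm can. A call with a number of a shift or a turn outside -1 to 1 is refused whole. A call with a gripper value outside its range is refused whole. The fingers move at their own pace and stop on an object; FORCE is the grip in N (left out, the last holds). Time passes only in rows, so rows that repeat a pose let the fingers close. It gives the time, the measured TCP pose, the force, the opening and the grip force at its end, in the units of the state.
- robot.get_state(): the state, without advancing time (a new reading comes with each control period).
- robot.grab_frame(name): name is "scene" or "side" or "wrist"; returns the picture (480x640x3 uint8, blue, green, red); there is no depth.
- robot.camera_model(name): a dict with "fov_y" (degrees; the focal length in pixels is half the picture's height over the tangent of half this angle, whatever the lens; pixels are square), "cx", "cy" (the principal point, pixels), "k1" (the pictures are not rectified: a ray, as slopes to the right and down, at radius r is drawn at 1 + k1 r^2 times it, then the intrinsics apply), "rvec" (rotation vector, rad) and "tvec" (3), from world to camera coordinates, as OpenCV has them. Camera axes: x right, y down, z forward; pixel columns grow to the right and rows downward; lengths in m; the calibration is good to about 2 mm. A picture is of the moment at which its call begins: read the wrist's pose just before it. camera_model takes no time and is no camera call; for the wrist camera it gives the pose at the moment of the call.
- robot.hand_in(): hands the job in; it is judged then, once.
Trained networks look in the newest picture that a camera, given by its name, has taken for a name from the list of things; names that differ only in an ending like _2 or _b are one class to them, and where a whole thing is asked for, a point or a joint stands for the part that bears it (a point fixed in the world has none). Each returns a list of dicts, best first, with "score" (0 to 1); they miss things now and then, are a little off and sometimes report something else, mostly with a low value. They report only what shows in the picture. A call takes as long as a camera call.
- robot.masks_of(camera, name): "region" (480x640 bool, what is visible of it) and "bbox" ([left, top, right, bottom] in pixels, round what is visible of it).
The state is a dict: "t": time; "joints": joint angles; "qd": joint speeds; "joint_torque": joint torques, N m; "tcp_pos": TCP position; "tool_rot": TCP orientation; "force": force on the tool from outside, world axes, zero at the start; "wrist_torque": the same for the moment, N m; "gripper_width": finger opening in m; "grasp_force": force on a finger pad.
Only numpy, scipy, OpenCV 4.12 (cv2) and the standard library are available. Lean on these libraries where they do the work, as an engineer would, in place of code of your own. Each camera call takes 0.05 s, during which the arm holds its last target. There are 200 camera calls.

TASK

Check the front wall of the open steel instrument case for dents: take the straightedge by its grip and lay it flat on the bench with a long edge flush along the foot of the front wall, about centred on it, pressing only gently, and keep it there for a second. Then lift it clear and finish holding it in the air, level, still and in line with the front wall, directly above its rim and about 25 mm clear of it, so that I can sight the rim against it: the program ends while holding it, nothing is put down or let go. Keep the straightedge level throughout and leave everything else on the bench where it lies.

Things in the scene. Friction and masses are not known exactly. Their poses are not given: they have to be found in the camera images.
- straightedge_grip (a point): Centre of the upright black grip (24 mm in x, 34 mm in y, 50 mm tall) on the middle of the straightedge, 33 mm above the bar's underside. x across the bar, y along it, z up. The grip spans 8 to 58 mm above the underside. It starts left or right in front of the case; a rail piece without a grip lies in the other place.
- straightedge: The straightedge: loose flat aluminium bar 50 mm wide (x), 250 mm long (y), 8 mm thick, both long edges straight and alike, lying flat with its grip upright on its middle; 0.23 to 0.46 kg, balanced under the grip. Origin at the centre of its underside, same axes as the grip point.
- front_rim (a point): Middle of the top outer edge of the front wall (the one facing the robot) of the steel case. x points from the front wall into the case, level; y along the front wall; z up. The wall is 6 mm thick and 280 mm long; its outer face is plain, upright and flat from the bench to the rim, 70 mm up.
- case: Open instrument case, fixed to the bench, turned up to 0.3 rad: a stainless open-topped box 170 (x) x 280 (y) x 70 mm, same axes as the rim point; origin under its centre, 85 mm behind the front face. Everything inside it is below its rim; cable glands stick out 18 mm from its two short side walls.
- rail_piece: bystander: aluminium mounting rail, an open channel 35 x 200 x 18 mm with no grip, long along its y; origin under its centre
- screwdriver_tip (a point): bystander: short screwdriver 130 mm long lying along its x, handle to -x, orange; this point is the tip of its blade
- multimeter: bystander: grey hand multimeter 160 x 78 x 42 mm; origin under its centre
- cleaner_bottle: bystander: white plastic bottle 52 mm across, 130 mm tall; origin under its centre
- screw_tray: bystander: grey open screw tray 90 x 130 x 30 mm; origin under its centre
- cable_spool: bystander: black empty cable spool 64 mm across, 40 mm tall, standing on its flange; origin under its centre

How it is judged (in metres and radians):
On the way:
1. the straightedge lies flat on the bench, a long edge flush along the front wall of the case, about centred on it (x of straightedge_grip in the frame of front_rim between -0.0285 and -0.0215 m and y of straightedge_grip in the frame of front_rim between -0.04 and 0.04 m and angle between the y axis of straightedge and the y axis of case, either way round below 0.03 rad and height (world z) of straightedge below 0.004 m and angle between straightedge's own z axis and vertical below 0.03 rad), for 0.5 s.
At the end, for the whole second after the job is handed in: The fingers alone hold the straightedge over the front rim: centre line within 25 mm of the wall's middle, centred along it within 50 mm, underside 8 to 50 mm above the rim, parallel within 0.09 rad, level within 0.06 rad, slower than 20 mm/s and 0.12 rad/s, not touching the case (x of straightedge_grip in the frame of front_rim between -0.022 and 0.028 m and y of straightedge_grip in the frame of front_rim between -0.05 and 0.05 m and z of straightedge_grip in the frame of front_rim between 0.041 and 0.083 m and angle between the y axis of straightedge and the y axis of case, either way round below 0.09 rad and angle between straightedge's own z axis and vertical below 0.06 rad and linear speed of straightedge below 0.02 m/s and angular speed of straightedge below 0.12 rad/s and contact force between the fingers and straightedge above 1 N and contact force between straightedge and case below 0.1 N); the arm keeps its last pose, push and grip.
It fails at once if the straightedge is tipped more than 0.25 rad (angle between straightedge's own z axis and vertical above 0.25 rad).
It fails at once if the straightedge is pressed on the case with more than 40 N (contact force between straightedge and case above 40 N).
It fails at once if another thing on the bench is moved more than 25 mm (distance of any of rail_piece, screwdriver_tip, multimeter, cleaner_bottle, screw_tray, cable_spool from where it was at the start of the episode above 0.025 m).
It also fails if it takes over 64 s, if anything falls off the work surface, if the arm or the gripper's body presses on something with over 40 N, if the wrist force passes 120 N, or if a joint passes its speed limit or range.

## Working session

There is one attempt and no reset: what is moved stays moved. The work goes in short steps, Python scripts to look and compute and a shell command to move; the robot and the scene stay as the last step left them, time stands still between calls to the robot, and variables do not carry over. Pictures are saved under pics/ and viewed, at most 10 in all, crops included, and the job is handed in when it is done.

```bash
ls; mkdir -p pics; python3 - <<'E'
from workcell import robot
import cv2,numpy as np
s=robot.get_state();print(s)
for c in("scene","side","wrist"):
    m=robot.camera_model(c);print(c,m)
    f=robot.grab_frame(c);cv2.imwrite(f"pics/{c}0.png",f)
    for n in("straightedge","straightedge_grip","case","rail_piece"):
        for r in robot.masks_of(c,n)[:2]:
            ys,xs=np.nonzero(r["region"]);print(n,r["score"],r["bbox"],xs.mean(),ys.mean(),len(xs))
E
```

```text
pics
{'t': 0.0, 'joints': array([ 8.13662646e+01,  2.05912808e+01,  6.30870986e-01, -1.85449623e-02,
       -7.01351903e+01, -1.65050448e+01]), 'qd': array([-0.02180751, -0.03230892, -0.00139156,  0.05392452, -0.06074794,
       -0.03394409]), 'joint_torque': array([ 1.64664812e-03, -5.82724357e+01,  2.93044013e+01,  6.99646980e+00,
        6.95226394e-03, -1.65991491e-04]), 'tcp_pos': array([0.28659093, 0.61057789, 0.22560733]), 'tool_rot': array([ 1.79903386e+02, -1.04475221e-02, -2.51450876e+01]), 'force': array([-0.02593256, -0.38287032,  0.73047914]), 'wrist_torque': array([ 0.03951596, -0.02788687, -0.03039967]), 'grasp_force': 0.0, 'gripper_width': 0.08788930768462987}
scene {'fov_y': 47.2380302593906, 'cx': 315.3668889002451, 'cy': 240.3512220822751, 'k1': -0.05915946547379126, 'rvec': array([ 1.22526743,  2.37503897, -0.88805841]), 'tvec': array([ 0.31359402, -0.27229735,  1.54307036])}
straightedge 0.8 [389.9, 266.3, 509.7, 312.0] 450.9830997526793 286.0160758450124 2426
straightedge_grip 0.92 [393.9, 262.7, 509.4, 310.4] 450.70647773279353 285.9607287449393 2470
case 0.56 
[... 685 characters left out ...]
, 257.2] 200.01912731619845 232.35206216377765 1673
straightedge_grip 0.4 [283.0, 133.5, 306.7, 181.2] 293.9552042160738 159.62977602108037 759
case 0.7 [262.6, 176.3, 399.6, 289.4] 332.4055263452288 229.21165678487526 8939
rail_piece 0.81 [298.1, 322.2, 353.7, 415.3] 325.879363449692 370.96817248459956 1948
rail_piece 0.45 [284.4, 133.4, 300.2, 182.1] 294.00269905533065 159.6059379217274 741
wrist {'fov_y': 58.47117046901402, 'cx': 313.70433776985703, 'cy': 235.91604628374697, 'k1': -0.044041378260394316, 'rvec': array([-1.6036926 ,  2.52368562,  0.31847535]), 'tvec': array([ 0.67471441, -0.0310281 ,  0.38891241])}
case 0.28 [512.5, 1.5, 532.7, 11.1] 522.8150684931506 3.4452054794520546 146
```

View pics/scene0.png

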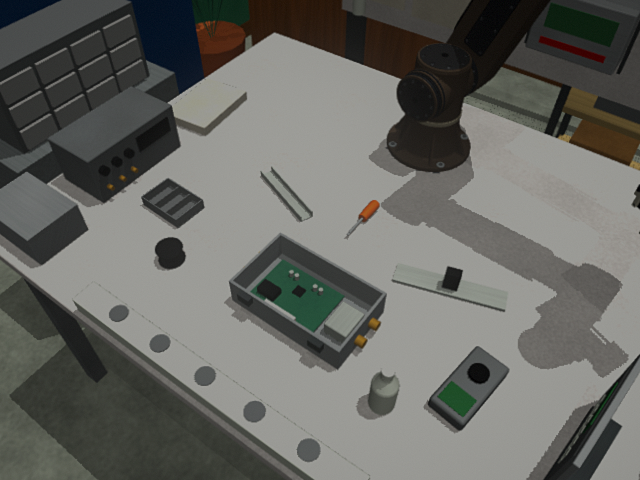

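View pics/side0.png

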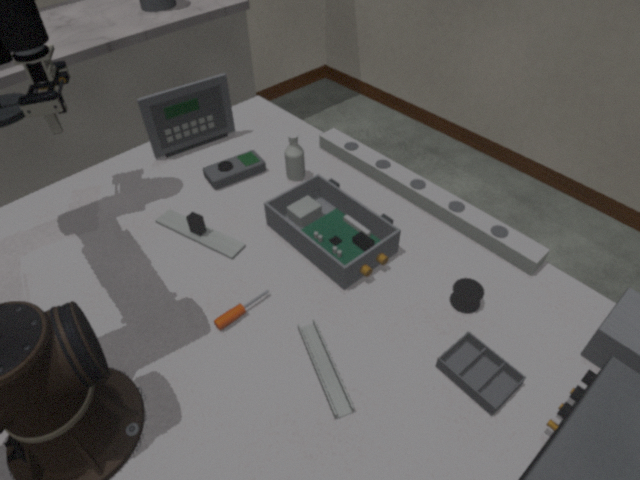

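The scene and side views both show the straightedge in front of the case on the robot's left, with its grip at scene (453,278) and side (197,222). The case's front rim runs from scene (280,236) to (384,293), which is side (345,272) to (266,205). The rail lies to the right, with the screwdriver between them.

```bash
cat > h.py <<'E'
from workcell import robot
import cv2,numpy as np
from scipy.spatial.transform import Rotation as Ro
def cam(c):
    m=robot.camera_model(c) if isinstance(c,str) else c
    R=Ro.from_rotvec(m["rvec"]).as_matrix();f=240/np.tan(np.radians(m["fov_y"]/2));return m,R,f
def ray(c,p):
    m,R,f=cam(c);d=(np.array(p,float)-[m["cx"],m["cy"]])/f;u=d.copy()
    for _ in range(30):u=d/(1+m["k1"]*(u@u))
    v=R.T@np.append(u,1);return -R.T@m["tvec"],v/np.linalg.norm(v)
def onz(c,p,z):
    o,v=ray(c,p);return o+v*(z-o[2])/v[2]
def proj(c,X):
    m,R,f=cam(c);q=R@np.array(X,float)+m["tvec"];u=q[:2]/q[2];return u*(1+m["k1"]*(u@u))*f+[m["cx"],m["cy"]]
def tri(obs):
    A=np.zeros((3,3));b=np.zeros(3)
    for c,p in obs:
        o,v=ray(c,p);P=np.eye(3)-np.outer(v,v);A+=P;b+=P@o
    return np.linalg.solve(A,b)
E
python3 - <<'E'
from h import *
for n,a,b in(("gripmid",(453,279),(197,223)),):
    print(n,tri([("scene",a),("side",b)]))
for c,P in(("scene",[(280,236),(384,293)]),("side",[(346,272),(266,205)])):
    A=[onz(c,p,.07) for p in P];d=A[1]-A[0];print(c,A,np.linalg.norm(d),np.degrees(np.arctan2(d[1],d[0])))
for c,P in(("scene",[(394,271),(507,300)]),("side",[(238,252),(163,214)])):
    A=[onz(c,p,.008) for p in P];d=A[1]-A[0];print(c,A,np.mean(A,0),np.linalg.norm(d),np.degrees(np.arctan2(d[1],d[0])))
E
```

```text
gripmid [0.4202605  0.27705153 0.03329855]
scene [array([ 0.56165127, -0.08252262,  0.07      ]), array([0.56136965, 0.18552   , 0.07      ])] 0.26804277204642024 90.06019731676933
side [array([ 0.54904445, -0.10243485,  0.07      ]), array([0.55836966, 0.17522714, 0.07      ])] 0.2778185407174291 88.07645863970424
scene [array([0.45415   , 0.15499732, 0.008     ]), array([0.38078961, 0.39616573, 0.008     ])] [0.4174698  0.27558153 0.008     ] 0.2520792518018135 106.9191006958676
side [array([0.44956054, 0.1494791 , 0.008     ]), array([0.38644935, 0.39174367, 0.008     ])] [0.41800495 0.27061138 0.008     ] 0.2503500489792827 104.6013280203605
```

```bash
python3 - <<'E'
import cv2
a=cv2.imread("pics/scene0.png")[220:380,215:515];cv2.imwrite("pics/c1.png",cv2.resize(a,None,fx=2.6,fy=2.6,interpolation=2))
E
```

```text
(no output)
```

View pics/c1.png

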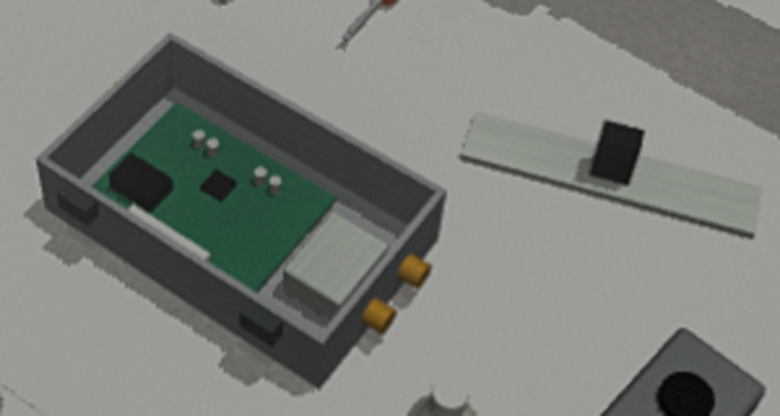

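```bash
cat >> h.py <<'E'
def goto(p,yaw):
    """fractions from the present pose to TCP p, tool straight down with world yaw (deg)"""
    s=robot.get_state();R0=Ro.from_euler("xyz",s["tool_rot"],degrees=True)
    d=R0.inv().apply(np.array(p)-s["tcp_pos"])/.15
    r=(R0.inv()*Ro.from_euler("xyz",[180,0,yaw],degrees=True)).as_rotvec(degrees=True)/45
    print("t",round(s["t"],2),"tcp",s["tcp_pos"].round(4),s["tool_rot"].round(2),"-> shift",d.round(3),"turn",r.round(3))
E
python3 - <<'E'
from h import *
m,R,f=cam("wrist");s=robot.get_state();T=Ro.from_euler("xyz",s["tool_rot"],degrees=True)
print("cam in tool",T.inv().apply(-R.T@m["tvec"]-s["tcp_pos"]),"\naxes in tool\n",(T.as_matrix().T@R.T).round(3))
print("driver tip",onz("scene",(347,236),.01),"handle",onz("scene",(374,203),.01))
goto([.42,.10,.38],0);goto([.42,.275,.2],15.8)
for n in ["screwdriver_tip","rail_piece"]:
    r=robot.masks_of("scene",n)[0];print(n,r["score"],r["bbox"])
E
```

```text
cam in tool [ 0.06647677  0.00018018 -0.15780436] 
axes in tool
 [[ 0.    -0.969 -0.249]
 [ 1.     0.     0.   ]
 [-0.    -0.249  0.969]]
driver tip [0.42904198 0.01191291 0.01      ] handle [0.29725759 0.00652228 0.01      ]
t 0.75 tcp [0.2868 0.611  0.2266] [-180.      0.    -25.14] -> shift [ 2.251  2.707 -1.023] turn [-0.     0.    -0.559]
t 0.75 tcp [0.2868 0.611  0.2266] [-180.      0.    -25.14] -> shift [1.756 1.651 0.177] turn [-0.    0.   -0.91]
screwdriver_tip 0.52 [349.3, 205.0, 379.2, 234.8]
rail_piece 0.89 [260.3, 167.2, 314.6, 222.6]
```

```bash
python3 -m pendant '[{"jaw":0,"x":0.25,"y":0.26,"z":-0.16},{"jaw":0,"x":0.5,"y":0.52,"z":-0.32},{"jaw":0,"x":0.78,"y":0.81,"z":-0.49},{"jaw":0,"x":0.78,"y":0.81,"z":-0.49},{"jaw":0,"x":0.78,"y":0.81,"z":-0.49}]'
python3 -m pendant '[{"x":0.25,"y":0.26},{"x":0.5,"y":0.52},{"x":0.78,"y":0.81},{"x":0.78,"y":0.81},{"x":0.78,"y":0.81},{"x":0.78,"y":0.81}]'
python3 -m pendant '[{"x":0.25,"y":0.26,"rz":-0.18},{"x":0.5,"y":0.52,"rz":-0.36},{"x":0.78,"y":0.81,"rz":-0.56},{"x":0.78,"y":0.81,"rz":-0.56},{"x":0.78,"y":0.81,"rz":-0.56},{"x":0.78,"y":0.81,"rz":-0.56},{"x":0.78,"y":0.81,"rz":-0.56}]'
python3 - <<'E'
from h import *
import pickle
goto([.45,.13,.3],0)
m=robot.camera_model("wrist");f=robot.grab_frame("wrist");cv2.imwrite("pics/w1.png",f);pickle.dump(m,open("w1.pkl","wb"))
for n in("straightedge","straightedge_grip","case"):
    for r in robot.masks_of("wrist",n)[:2]:
        np.save(f"m_{n}.npy",r["region"]) if r["score"]>.5 else 0
        print(n,r["score"],r["bbox"])
E
```

```text
t 0.85 tcp [0.2868 0.611  0.2266] [-180.      0.    -25.14] -> shift [ 2.348  2.441 -0.49 ] turn [-0.     0.    -0.559]
straightedge 0.66 [516.1, 0.0, 535.1, 13.4]
straightedge_grip 0.68 [510.7, 0.0, 534.5, 11.4]validation failed for argument at $[0]...
validation failed for argument at $[0]...
validation failed for argument at $[0]...
```

View pics/w1.png

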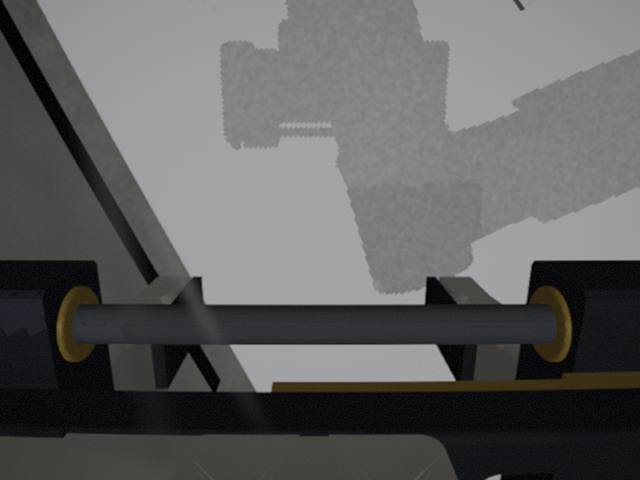

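The picture shows the bench still at the start pose: the rows were refused because every key has to be given. The gripper hides everything below row 260, so I'll stand a bit further back for the look.

```bash
python3 -m pendant '[{"jaw":0,"x":0.23,"y":0.28,"z":-0.16,"rx":0,"ry":0,"rz":0},{"jaw":0,"x":0.46,"y":0.56,"z":-0.32,"rx":0,"ry":0,"rz":0},{"jaw":0,"x":0.7,"y":0.85,"z":-0.49,"rx":0,"ry":0,"rz":0},{"jaw":0,"x":0.7,"y":0.85,"z":-0.49,"rx":0,"ry":0,"rz":0},{"jaw":0,"x":0.7,"y":0.85,"z":-0.49,"rx":0,"ry":0,"rz":0}]'
python3 -m pendant '[{"jaw":0,"x":0.23,"y":0.28,"z":0,"rx":0,"ry":0,"rz":0},{"jaw":0,"x":0.46,"y":0.56,"z":0,"rx":0,"ry":0,"rz":0},{"jaw":0,"x":0.7,"y":0.85,"z":0,"rx":0,"ry":0,"rz":0},{"jaw":0,"x":0.7,"y":0.85,"z":0,"rx":0,"ry":0,"rz":0},{"jaw":0,"x":0.7,"y":0.85,"z":0,"rx":0,"ry":0,"rz":0}]'
python3 -m pendant '[{"jaw":0,"x":0.23,"y":0.28,"z":0,"rx":0,"ry":0,"rz":-0.18},{"jaw":0,"x":0.46,"y":0.56,"z":0,"rx":0,"ry":0,"rz":-0.36},{"jaw":0,"x":0.7,"y":0.85,"z":0,"rx":0,"ry":0,"rz":-0.56},{"jaw":0,"x":0.7,"y":0.85,"z":0,"rx":0,"ry":0,"rz":-0.56},{"jaw":0,"x":0.7,"y":0.85,"z":0,"rx":0,"ry":0,"rz":-0.56},{"jaw":0,"x":0.7,"y":0.85,"z":0,"rx":0,"ry":0,"rz":-0.56},{"jaw":0,"x":0.7,"y":0.85,"z":0,"rx":0,"ry":0,"rz":-0.56},{"jaw":0,"x":0.7,"y":0.85,"z":0,"rx":0,"ry":0,"rz":-0.56}]'
python3 - <<'E'
from h import *
import pickle
goto([.41,.13,.3],0)
m=robot.camera_model("wrist");f=robot.grab_frame("wrist");cv2.imwrite("pics/w2.png",f);pickle.dump(m,open("w2.pkl","wb"))
for n in("straightedge","straightedge_grip","case"):
    for r in robot.masks_of("wrist",n)[:2]:
        if r["score"]>.5: np.save(f"m_{n}.npy",r["region"])
        print(n,r["score"],r["bbox"])
E
```

```text
t: 1.55
tcp_pos: [0.3289, 0.4488, 0.3036]
tool_rot: [-179.7, 0.0, -25.2]
force: [0.1, 0.8, 0.4]
gripper_width: 0.0878
grasp_force: 0.0
t: 2.05
tcp_pos: [0.3689, 0.2895, 0.3004]
tool_rot: [-179.9, 0.0, -25.3]
force: [0.4, 0.8, -0.2]
gripper_width: 0.0876
grasp_force: 0.0
t: 2.85
tcp_pos: [0.4094, 0.1321, 0.2999]
tool_rot: [180.0, 0.0, 0.1]
force: [0.1, 0.8, 0.0]
gripper_width: 0.0876
grasp_force: 0.0
t 2.85 tcp [0.4094 0.1321 0.2999] [1.7999e+02 2.0000e-02 1.3000e-01] -> shift [ 0.004  0.014 -0.001] turn [0.    0.    0.003]
straightedge 0.84 [66.4, 125.3, 298.4, 236.9]
straightedge_grip 0.75 [63.8, 126.4, 299.1, 236.4]
case 0.96 [246.6, 0.0, 582.8, 51.5]
```

View pics/w2.png

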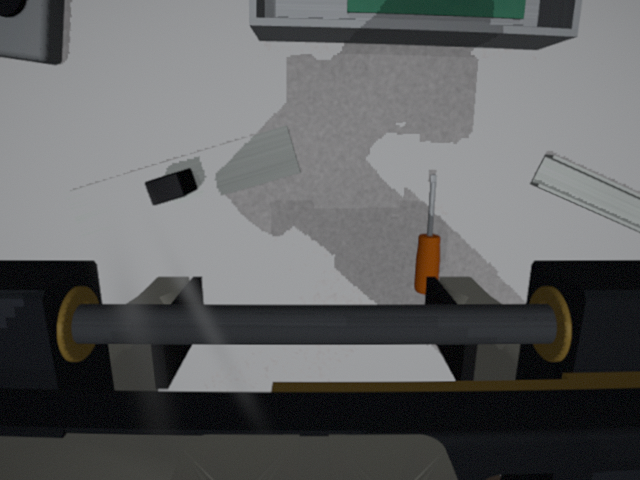

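The front wall's rim outer edge runs about (249,27)–(579,38) and its foot about (259,40)–(571,49). The grip top is near (165,190), and the bar's right end is (289,127)–(300,171). Next I'll fit these edges to sub-pixel.

```bash
python3 - <<'E'
from h import *
import pickle
m=pickle.load(open("w2.pkl","rb"));im=cv2.imread("pics/w2.png");g=cv2.GaussianBlur(cv2.cvtColor(im,6),(0,0),1).astype(float)
print(np.round(g[18:56:1,[300,420,540]].T).astype(int))
M=np.load("m_case.npy");low=[np.nonzero(M[:,c])[0].max() for c in range(270,561,29)];print("mask low",low)
a=cv2.resize(im[0:70,235:595],None,fx=2.2,fy=4);b=cv2.resize(im[110:245,55:325],(792,396));cv2.imwrite("pics/c2.png",np.vstack([a[:196],b]) if a.shape[1]==792 else b)
E
```

```text
[[123 125 128 130 130 130 127 114  91  67  54  50  51  51  51  51  51  51
   51  51  51  51  61  89 123 145 152 153 152 152 152 152 152 152 151 146
  137 127]
 [ 89  91  95  96  97  97  97  97  97  97  92  79  61  47  42  41  41  41
   41  41  41  41  41  41  41  45  57  79 100 110 113 115 115 116 116 117
  118 120]
 [ 45  45  45  45  44  44  45  50  67  90 109 117 118 118 118 113  97  75
   57  50  49  49  49  49  49  49  49  48  50  62  86 115 137 146 148 148
  147 148]]
mask low [np.int64(40), np.int64(41), np.int64(42), np.int64(43), np.int64(43), np.int64(45), np.int64(46), np.int64(47), np.int64(49), np.int64(50), np.int64(42)]
```

View pics/c2.png

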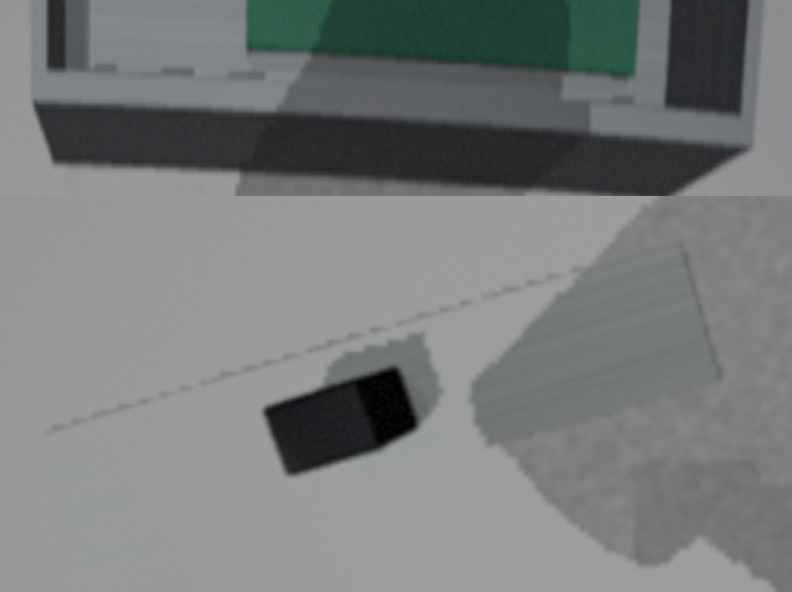

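```bash
python3 - <<'E'
from h import *
import pickle
m=pickle.load(open("w2.pkl","rb"))
ln=lambda P,z:np.array([onz(m,p,z)[:2] for p in P])
for n,P,z in(("rim",[(300,26),(420,29.55),(540,34.6)],.07),("foot",[(300,41.35),(420,45),(540,48.4)],0)):
    A=ln(P,z);k=np.polyfit(A[:,1],A[:,0],1);print(n,A.round(4).tolist(),"x at y=.04",np.polyval(k,.04).round(4),"case yaw",-np.degrees(np.arctan(k[0])).round(2))
A=ln([(251.4,25.2),(576.8,37)],.07);print("rim corners",A.round(4).tolist(),"mid",A.mean(0).round(4),np.linalg.norm(A[1]-A[0]),"yaw",np.degrees(np.arctan2(*(A[0]-A[1])[::-1]))-90)
A=ln([(287.9,126.),(300.5,172.7),(70.3,190.5)],.008);print("bar",A.round(4).tolist(),np.linalg.norm(A[0]-A[1]),np.linalg.norm(A[0]-A[2]))
d=A[2]-A[0];print("yaw",np.degrees(np.arctan2(d[1],d[0]))-90,"centre",(A[1]+A[2])/2)
print("grip",onz(m,(164.8,188.8),.058))
goto([.4175,.272,.2],15.5)
E
```

```text
rim [[0.5577, 0.1437], [0.5556, 0.0429], [0.5535, -0.0602]] x at y=.04 0.5555 case yaw -1.18
foot [[0.5582, 0.1459], [0.5555, 0.026], [0.5544, -0.0964]] x at y=.04 0.5563 case yaw -0.89
rim corners [[0.5584, 0.1844], [0.5524, -0.0927]] mid [0.5554 0.0459] 0.2771984166447743 yaw -1.2332351995673179
bar [[0.4759, 0.1583], [0.4285, 0.1457], [0.4099, 0.3923]] 0.04907439173280183 0.2430815382702282
yaw 15.754899438470204 centre [0.41917694 0.26900935]
grip [0.41864644 0.27207276 0.058     ]
t 3.05 tcp [0.4094 0.1315 0.3   ] [1.7999e+02 1.0000e-02 1.1000e-01] -> shift [ 0.056 -0.937  0.666] turn [ 0.     0.    -0.342]
```

```bash
python3 -m pendant '[{"jaw":0,"x":0.02,"y":-0.3,"z":0.2,"rx":0,"ry":0,"rz":-0.15},{"jaw":0,"x":0.04,"y":-0.6,"z":0.4,"rx":0,"ry":0,"rz":-0.34},{"jaw":0,"x":0.061,"y":-0.937,"z":0.7,"rx":0,"ry":0,"rz":-0.347},{"jaw":0,"x":0.061,"y":-0.937,"z":0.9,"rx":0,"ry":0,"rz":-0.347},{"jaw":0,"x":0.061,"y":-0.937,"z":1,"rx":0,"ry":0,"rz":-0.347},{"jaw":0,"x":0.061,"y":-0.937,"z":1,"rx":0,"ry":0,"rz":-0.347},{"jaw":0,"x":0.061,"y":-0.937,"z":1,"rx":0,"ry":0,"rz":-0.347}]'
python3 - <<'E'
from h import *
goto([.4185,.272,.021],15.7)
m=robot.camera_model("wrist");f=robot.grab_frame("wrist");cv2.imwrite("pics/w3.png",f)
E
```

```text
t: 3.75
tcp_pos: [0.4187, 0.2717, 0.1506]
tool_rot: [180.0, -0.0, 15.7]
force: [0.3, -0.4, 0.5]
gripper_width: 0.0877
grasp_force: 0.0
t 3.75 tcp [0.4187 0.2717 0.1506] [ 1.7997e+02 -1.0000e-02  1.5710e+01] -> shift [-0.001 -0.002  0.864] turn [ 0.001 -0.     0.   ]
```

View pics/w3.png

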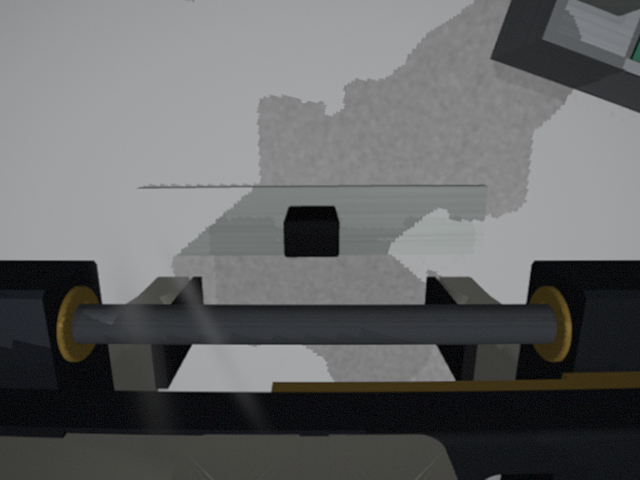

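The grip is centred under the fingers at (312,231), and the bar edge at row 186 is square to the tool. I'll descend, close and lift.

```bash
python3 -m pendant '[{"jaw":0,"x":0,"y":0,"z":0.25,"rx":0,"ry":0,"rz":0},{"jaw":0,"x":0,"y":0,"z":0.5,"rx":0,"ry":0,"rz":0},{"jaw":0,"x":0,"y":0,"z":0.7,"rx":0,"ry":0,"rz":0},{"jaw":0,"x":0,"y":0,"z":0.82,"rx":0,"ry":0,"rz":0},{"jaw":0,"x":0,"y":0,"z":0.864,"rx":0,"ry":0,"rz":0},{"jaw":0,"x":0,"y":0,"z":0.864,"rx":0,"ry":0,"rz":0}]'
python3 -m pendant '[{"jaw":1,"x":0,"y":0,"z":0,"rx":0,"ry":0,"rz":0},{"jaw":1,"x":0,"y":0,"z":0,"rx":0,"ry":0,"rz":0},{"jaw":1,"x":0,"y":0,"z":0,"rx":0,"ry":0,"rz":0},{"jaw":1,"x":0,"y":0,"z":0,"rx":0,"ry":0,"rz":0},{"jaw":1,"x":0,"y":0,"z":0,"rx":0,"ry":0,"rz":0},{"jaw":1,"x":0,"y":0,"z":0,"rx":0,"ry":0,"rz":0},{"jaw":1,"x":0,"y":0,"z":0,"rx":0,"ry":0,"rz":0},{"jaw":1,"x":0,"y":0,"z":0,"rx":0,"ry":0,"rz":0}]' 30
python3 -c "
from h import *
goto([.4185,.272,.051],15.7)"
```

```text
t: 4.4
tcp_pos: [0.419, 0.2718, 0.0211]
tool_rot: [-180.0, -0.0, 15.7]
force: [1.1, 0.3, 0.6]
gripper_width: 0.0877
grasp_force: 0.0
t: 5.2
tcp_pos: [0.4185, 0.2717, 0.0205]
tool_rot: [-180.0, -0.0, 15.7]
force: [-0.4, 1.3, -0.5]
gripper_width: 0.0334
grasp_force: 30.0
t 5.2 tcp [0.4185 0.2717 0.0205] [-1.7999e+02 -1.0000e-02  1.5680e+01] -> shift [ 0.    -0.002 -0.203] turn [-0. -0. -0.]
```

```bash
python3 -m pendant '[{"jaw":1,"x":0,"y":0,"z":-0.1,"rx":0,"ry":0,"rz":0},{"jaw":1,"x":0,"y":0,"z":-0.2,"rx":0,"ry":0,"rz":0},{"jaw":1,"x":0,"y":0,"z":-0.27,"rx":0,"ry":0,"rz":0},{"jaw":1,"x":0.02,"y":0.12,"z":-0.27,"rx":0,"ry":0,"rz":0.07},{"jaw":1,"x":0.04,"y":0.25,"z":-0.27,"rx":0,"ry":0,"rz":0.14},{"jaw":1,"x":0.06,"y":0.38,"z":-0.27,"rx":0,"ry":0,"rz":0.21},{"jaw":1,"x":0.08,"y":0.51,"z":-0.27,"rx":0,"ry":0,"rz":0.28},{"jaw":1,"x":0.1,"y":0.64,"z":-0.27,"rx":0,"ry":0,"rz":0.34},{"jaw":1,"x":0.115,"y":0.737,"z":-0.27,"rx":0,"ry":0,"rz":0.374},{"jaw":1,"x":0.115,"y":0.737,"z":-0.27,"rx":0,"ry":0,"rz":0.374}]'
python3 -c "
from h import *
goto([.5155,.047,.061],-1.15)"
```

```text
t: 6.2
tcp_pos: [0.4647, 0.168, 0.0605]
tool_rot: [179.9, 0.1, -1.3]
force: [-0.4, 0.6, -4.3]
gripper_width: 0.0338
grasp_force: 30.0
t 6.2 tcp [0.4647 0.168  0.0605] [ 1.7995e+02  7.0000e-02 -1.3200e+00] -> shift [ 0.357  0.799 -0.003] turn [ 0.001  0.002 -0.004]
```

```bash
python3 -m pendant '[{"jaw":1,"x":0,"y":0.15,"z":0,"rx":0,"ry":0,"rz":0},{"jaw":1,"x":0,"y":0.3,"z":0,"rx":0,"ry":0,"rz":0},{"jaw":1,"x":0.05,"y":0.45,"z":0,"rx":0,"ry":0,"rz":0},{"jaw":1,"x":0.12,"y":0.6,"z":0,"rx":0,"ry":0,"rz":0},{"jaw":1,"x":0.2,"y":0.72,"z":0,"rx":0,"ry":0,"rz":0},{"jaw":1,"x":0.28,"y":0.8,"z":0.08,"rx":0,"ry":0,"rz":0},{"jaw":1,"x":0.357,"y":0.8,"z":0.16,"rx":0,"ry":0,"rz":0},{"jaw":1,"x":0.357,"y":0.8,"z":0.24,"rx":0,"ry":0,"rz":0},{"jaw":1,"x":0.357,"y":0.8,"z":0.24,"rx":0,"ry":0,"rz":0},{"jaw":1,"x":0.357,"y":0.8,"z":0.24,"rx":0,"ry":0,"rz":0}]'
python3 - <<'E'
from h import *
import pickle
goto([.5305,.047,.0205],-1.15)
m=robot.camera_model("wrist");f=robot.grab_frame("wrist");cv2.imwrite("pics/w4.png",f);pickle.dump(m,open("w4.pkl","wb"))
E
```

```text
t: 7.2
tcp_pos: [0.5151, 0.0488, 0.0246]
tool_rot: [180.0, 0.1, -1.1]
force: [-0.3, -0.6, -4.6]
gripper_width: 0.034
grasp_force: 30.0
t 7.2 tcp [0.5151 0.0488 0.0246] [ 1.7996e+02  9.0000e-02 -1.1200e+00] -> shift [0.103 0.01  0.027] turn [0.001 0.002 0.001]
```

View pics/w4.png

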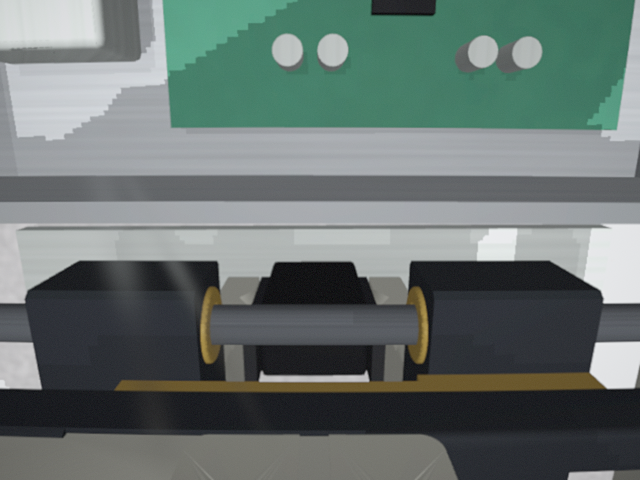

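The bar's far edge shows at row 228 (columns 20–605), just in front of the rim's outer edge at row 222. I'll fit both lines for gap and angle.

```bash
python3 - <<'E'
from h import *
import pickle
m=pickle.load(open("w4.pkl","rb"));g=cv2.cvtColor(cv2.imread("pics/w4.png"),6).astype(float)
print(g[214:236,[60,150,320,450,560]].T.astype(int))
cols=np.r_[40:600:4]
def fit(lo,hi,sgn,z):
    d=sgn*np.gradient(g,axis=0);P=[]
    for c in cols:
        s=np.clip(d[lo:hi,c-1:c+2].mean(1),0,None)
        if s.max()>8: P.append((c,lo+(s*np.arange(hi-lo)).sum()/s.sum()))
    A=np.array([onz(m,p,z)[:2] for p in P]);k=np.polyfit(A[:,1],A[:,0],1)
    e=A[:,0]-np.polyval(k,A[:,1]);ok=abs(e)<.001;k=np.polyfit(A[ok,1],A[ok,0],1)
    print(len(P),ok.sum(),"x at y=.047",np.polyval(k,.047).round(4),"yaw",-np.degrees(np.arctan(k[0])).round(2),"rms",e[ok].std().round(5))
fit(218,227,-1,.07);fit(225,229,-1,.012);fit(228,234,1,.012)
for p in((20,228),(605,228)):print(onz(m,p,.012).round(4))
E
```

```text
[[157 157 157 158 157 156 157 157 159 172 185 177 145 117 110 123 159 182
  185 185 186 187]
 [164 163 163 163 163 163 163 162 165 177 185 167 137 122 126 144 166 174
  176 177 177 178]
 [171 172 171 171 170 171 171 168 174 185 187 160 125 115 134 173 193 193
  192 193 193 193]
 [167 168 167 168 166 167 168 166 169 174 162 134 114 120 142 169 182 182
  184 185 186 187]
 [162 161 161 162 161 161 161 160 162 159 145 121 111 120 151 173 179 180
  181 182 184 185]]
140 140 x at y=.047 0.5558 yaw -0.95 rms 4e-05
140 140 x at y=.047 0.5422 yaw -1.01 rms 3e-05
140 140 x at y=.047 0.5406 yaw -0.99 rms 6e-05
[0.5435 0.1706 0.012 ]
[ 0.5388 -0.0734  0.012 ]
```

```bash
python3 - <<'E'
from h import *
import pickle
m=pickle.load(open("w4.pkl","rb"));g=cv2.cvtColor(cv2.imread("pics/w4.png"),6).astype(float)
d=np.gradient(g,axis=0)
for lo,hi,z in((220,225,.07),(228,233,.012)):
    P=[]
    for c in range(40,460,4):
        s=np.clip(d[lo:hi,c-1:c+2].mean(1),0,None)
        if s.max()>4:P.append((c,lo+(s*np.arange(hi-lo)).sum()/s.sum()))
    A=np.array([onz(m,p,z)[:2] for p in P]);k=np.polyfit(A[:,1],A[:,0],1)
    print(len(P),"x at y=.047",np.polyval(k,.047).round(4),"yaw",-np.degrees(np.arctan(k[0])).round(2),P[0],P[-1])
E
```

```text
98 x at y=.047 0.5565 yaw -1.01 (40, np.float64(222.80714285714285)) (428, np.float64(221.84615384615384))
105 x at y=.047 0.5407 yaw -0.95 (40, np.float64(229.8101851851852)) (456, np.float64(228.7530864197531))
```

The gap is about 15.8 mm and parallel within 0.1°. I'll close most of it, set the bar down, then creep in while watching the force.

```bash
python3 -m pendant '[{"jaw":1,"x":0.03,"y":0.01,"z":0,"rx":0,"ry":0,"rz":0},{"jaw":1,"x":0.06,"y":0.01,"z":0,"rx":0,"ry":0,"rz":0},{"jaw":1,"x":0.09,"y":0.01,"z":0,"rx":0,"ry":0,"rz":0},{"jaw":1,"x":0.09,"y":0.01,"z":0.015,"rx":0,"ry":0,"rz":0},{"jaw":1,"x":0.09,"y":0.01,"z":0.025,"rx":0,"ry":0,"rz":0},{"jaw":1,"x":0.09,"y":0.01,"z":0.025,"rx":0,"ry":0,"rz":0},{"jaw":1,"x":0.09,"y":0.01,"z":0.025,"rx":0,"ry":0,"rz":0}]'
python3 -m pendant '[{"jaw":1,"x":0.005,"y":0,"z":0,"rx":0,"ry":0,"rz":0},{"jaw":1,"x":0.008,"y":0,"z":0,"rx":0,"ry":0,"rz":0},{"jaw":1,"x":0.008,"y":0,"z":0,"rx":0,"ry":0,"rz":0},{"jaw":1,"x":0.008,"y":0,"z":0,"rx":0,"ry":0,"rz":0}]'
python3 -c "
from h import *
goto([.5311,.047,.0205],-1.0);print(robot.get_state()['force'],robot.get_state()['wrist_torque'])"
```

```text
t: 7.95
tcp_pos: [0.5295, 0.0469, 0.0212]
tool_rot: [180.0, 0.0, -1.1]
force: [0.6, 1.0, -4.3]
gripper_width: 0.034
grasp_force: 30.0
t: 8.35
tcp_pos: [0.5304, 0.0468, 0.0212]
tool_rot: [180.0, 0.0, -1.2]
force: [-1.3, 0.7, -2.9]
gripper_width: 0.034
grasp_force: 30.0
t 8.35 tcp [0.5304 0.0468 0.0212] [ 1.80e+02  3.00e-02 -1.17e+00] -> shift [ 0.005 -0.001  0.004] turn [ 0.     0.001 -0.004]
[-1.33127216  0.66444013 -2.85893869] [ 0.19103531  0.68500934 -0.2018428 ]
```

```bash
python3 -m pendant '[{"jaw":1,"x":0,"y":0,"z":0.006,"rx":0,"ry":0,"rz":0},{"jaw":1,"x":0.004,"y":0,"z":0.006,"rx":0,"ry":0,"rz":0},{"jaw":1,"x":0.004,"y":0,"z":0.006,"rx":0,"ry":0,"rz":0},{"jaw":1,"x":0.004,"y":0,"z":0.006,"rx":0,"ry":0,"rz":0}]'
python3 -m pendant '[{"jaw":1,"x":0.004,"y":0,"z":0,"rx":0,"ry":0,"rz":0},{"jaw":1,"x":0.004,"y":0,"z":0,"rx":0,"ry":0,"rz":0},{"jaw":1,"x":0.004,"y":0,"z":0,"rx":0,"ry":0,"rz":0}]'
```

```text
t: 8.75
tcp_pos: [0.5305, 0.0468, 0.0205]
tool_rot: [180.0, 0.1, -1.2]
force: [-6.5, 2.3, 3.0]
gripper_width: 0.0339
grasp_force: 30.0
t: 9.05
tcp_pos: [0.5305, 0.0467, 0.0205]
tool_rot: [180.0, 0.1, -1.2]
force: [-8.2, 3.7, 5.3]
gripper_width: 0.0339
grasp_force: 30.0
```

The advance has stalled at x = 0.5305 with about 8 N sideways and 5 N down, so the bar is flush on the wall and flat on the bench. I'll hold it there.

```bash
python3 -m pendant '[{"jaw":1,"x":0,"y":0,"z":0,"rx":0,"ry":0,"rz":0},{"jaw":1,"x":0,"y":0,"z":0,"rx":0,"ry":0,"rz":0},{"jaw":1,"x":0,"y":0,"z":0,"rx":0,"ry":0,"rz":0},{"jaw":1,"x":0,"y":0,"z":0,"rx":0,"ry":0,"rz":0},{"jaw":1,"x":0,"y":0,"z":0,"rx":0,"ry":0,"rz":0},{"jaw":1,"x":0,"y":0,"z":0,"rx":0,"ry":0,"rz":0},{"jaw":1,"x":0,"y":0,"z":0,"rx":0,"ry":0,"rz":0},{"jaw":1,"x":0,"y":0,"z":0,"rx":0,"ry":0,"rz":0},{"jaw":1,"x":0,"y":0,"z":0,"rx":0,"ry":0,"rz":0},{"jaw":1,"x":0,"y":0,"z":0,"rx":0,"ry":0,"rz":0}]'
python3 - <<'E'
from h import *
for c in("scene","side"):cv2.imwrite(f"pics/{c}1.png",robot.grab_frame(c))
a=[cv2.resize(cv2.imread("pics/scene1.png")[210:390,215:455],(800,600)),cv2.resize(cv2.imread("pics/side1.png")[160:310,225:425],(800,600))]
cv2.imwrite("pics/c3.png",cv2.resize(np.vstack(a),(640,600*640*2//800*0+600)))
goto([.51,.047,.1205],-1.0)
E
```

```text
t: 10.05
tcp_pos: [0.5305, 0.0467, 0.0205]
tool_rot: [180.0, 0.1, -1.2]
force: [-8.5, 3.0, 6.1]
gripper_width: 0.034
grasp_force: 30.0
t 10.15 tcp [0.5305 0.0467 0.0205] [ 1.7998e+02  1.1000e-01 -1.1800e+00] -> shift [-0.138  0.001 -0.666] turn [ 0.     0.003 -0.004]
```

View pics/c3.png

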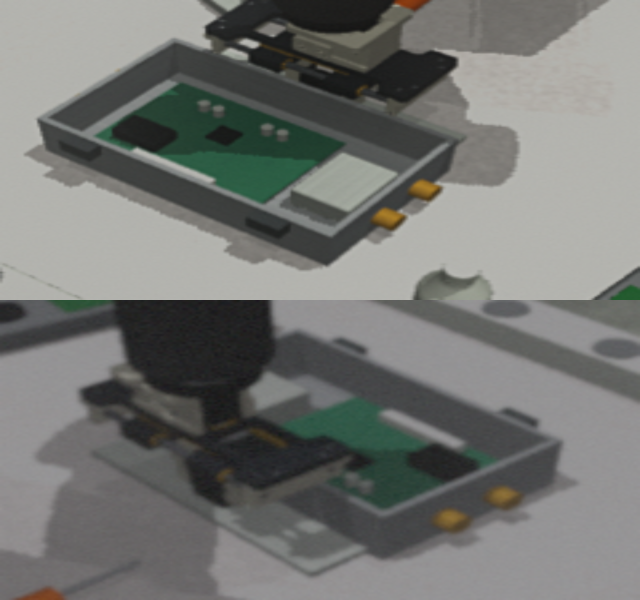

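The side view shows the bar flat on the bench and flush along the wall foot, with its right end near (310,570) in the crop. Next I'll back off, rise and go over the rim.

```bash
python3 -m pendant '[{"jaw":1,"x":-0.05,"y":0,"z":-0.01,"rx":0,"ry":0,"rz":0},{"jaw":1,"x":-0.13,"y":0,"z":-0.06,"rx":0,"ry":0,"rz":0},{"jaw":1,"x":-0.13,"y":0,"z":-0.2,"rx":0,"ry":0,"rz":0},{"jaw":1,"x":-0.13,"y":0,"z":-0.35,"rx":0,"ry":0,"rz":0},{"jaw":1,"x":-0.13,"y":0,"z":-0.5,"rx":0,"ry":0,"rz":0},{"jaw":1,"x":-0.13,"y":0,"z":-0.63,"rx":0,"ry":0,"rz":0},{"jaw":1,"x":-0.13,"y":0,"z":-0.7,"rx":0,"ry":0,"rz":0},{"jaw":1,"x":-0.13,"y":0,"z":-0.7,"rx":0,"ry":0,"rz":0}]'
python3 -c "
from h import *
goto([.5585,.047,.1155],-1.1)"
```

```text
t: 10.95
tcp_pos: [0.5129, 0.0476, 0.1269]
tool_rot: [-179.9, -0.2, -1.1]
force: [0.7, -1.0, -5.4]
gripper_width: 0.0339
grasp_force: 30.0
t 10.95 tcp [0.5129 0.0476 0.1269] [-179.92   -0.18   -1.14] -> shift [ 0.304 -0.002  0.077] turn [-0.002 -0.004 -0.001]
```

```bash
python3 -m pendant '[{"jaw":1,"x":0.08,"y":0,"z":0,"rx":0,"ry":0,"rz":0},{"jaw":1,"x":0.16,"y":0,"z":0,"rx":0,"ry":0,"rz":0},{"jaw":1,"x":0.24,"y":0,"z":0,"rx":0,"ry":0,"rz":0},{"jaw":1,"x":0.304,"y":0,"z":0.03,"rx":0,"ry":0,"rz":0},{"jaw":1,"x":0.304,"y":0,"z":0.07,"rx":0,"ry":0,"rz":0},{"jaw":1,"x":0.304,"y":0,"z":0.07,"rx":0,"ry":0,"rz":0},{"jaw":1,"x":0.304,"y":0,"z":0.07,"rx":0,"ry":0,"rz":0},{"jaw":1,"x":0.304,"y":0,"z":0.07,"rx":0,"ry":0,"rz":0},{"jaw":1,"x":0.304,"y":0,"z":0.07,"rx":0,"ry":0,"rz":0},{"jaw":1,"x":0.304,"y":0,"z":0.07,"rx":0,"ry":0,"rz":0}]'
python3 - <<'E'
from h import *
goto([.5585,.047,.1155],-1.1)
f=robot.grab_frame("side");cv2.imwrite("pics/fin.png",cv2.resize(f[110:320,190:470],(800,600)))
s=robot.get_state();print(s["qd"].round(2),s["wrist_torque"].round(2))
E
```

```text
t: 11.95
tcp_pos: [0.558, 0.0464, 0.1152]
tool_rot: [-180.0, -0.0, -1.1]
force: [0.2, 1.1, -3.6]
gripper_width: 0.0337
grasp_force: 30.0
t 11.95 tcp [0.558  0.0464 0.1152] [-1.7998e+02 -3.0000e-02 -1.1500e+00] -> shift [ 0.003 -0.004 -0.002] turn [-0.    -0.001 -0.001]
[-0.13  0.11  0.02  0.14  0.04 -0.09] [-0.06 -0.02 -0.02]
```

View pics/fin.png

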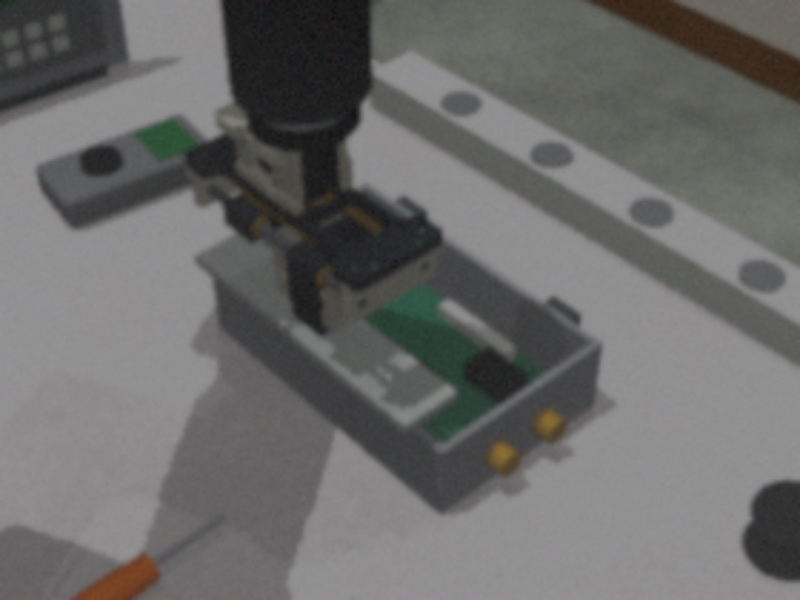

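The bar, from (200,262) to (405,425) in the crop, is held level and parallel above the front rim. The arm is still and nothing else has been disturbed.

```bash
python3 -c "
from workcell import robot
print(robot.hand_in())"
```

```text
the job is handed in; nothing more can be done
None
```

I laid the straightedge flat and flush along the foot of the front wall for over a second at about 8 N, and handed the job in with it held level and still, about 25 mm above the rim; the hand-in returned no verdict.

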